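# Lock the portafilter and start the shot on a paddle espresso machine

### The job

Start a shot on the espresso machine by pushing only, without gripping or lifting anything. First push the handle of the filter holder, which hangs loosely in the machine with its handle off to the left, to the right until it points straight out from the front of the machine, and not past that, since over-tightening crushes the gasket. Only then push the brew paddle on top from the left to the right as far as it goes, leaving the cup under the spouts and the things around it where they stand.

Things in the scene. Friction and masses are not known exactly. Their poses are not given: they have to be found in the camera images.
- espresso_machine: Compact steel espresso machine, fixed, 270 x 204 mm, 309 mm high, a mug on top at the back up to 390 mm. Origin on the worktop below the group's vertical axis, about which filter holder and paddle turn; x to the machine's back (its front looks along -x), y to its left as one faces it. Drip tray x = -98 to 50 mm, top 37 mm up; boxy body behind x = 52 mm; steam wand at y = -85 to -120 mm.
- portafilter (a joint): Turn of the filter holder in the bayonet under the group, rad, counterclockwise from above. 0: far left, handle 0.80 left of straight ahead. 0.80: locked, handle straight out of the front (machine -x). 1.00: hard stop, over-tightened. Starts at 0 to 0.25; stays where left (friction 0.5 N m, 3.5 N at mid-handle); rises 3 mm per rad as it turns. It cannot be lifted out.
- handle_mid (a point): Middle of the filter holder's dark wooden handle, on its centre line, 147 mm from the group's axis, 168 to 171 mm above the worktop. The handle is straight and radial, 91 to 203 mm from the axis, 28 mm wide and 28 mm high; a thinner steel neck joins it to a steel bowl under the group. -x points outward along the handle, y to its left side, z up.
- handle_left: Left wooden half of that handle (112 x 11.5 x 28 mm, riveted to a flat steel core); origin on the handle's centre line at its middle. This is the side to push on.
- handle_right: Right wooden half of that handle, the same size; origin on the handle's centre line at its middle.
- paddle (a joint): Turn of the brew paddle on top of the group (a cylinder of 41 mm radius, its top 271 mm up) about the same vertical axis, rad, counterclockwise from above. 0: off, 0.90 left of straight ahead; 0.90: straight ahead; 1.80: brewing, 0.90 right of straight ahead, hard stop. Starts at 0 to 0.25; stays where left (friction 0.12 N m, 2 N at its middle).
- paddle_mid (a point): Middle of the paddle's dark wooden grip, on its centre line, 66 mm from the axis and 279 mm above the worktop. The grip runs radially, 38 to 94 mm from the axis; it is 16 mm wide and 18 mm high. The point's -x axis points outward along the paddle, y to its left side, z up.
- paddle_left: Left wooden half of the paddle's grip (55 x 6 x 18 mm); origin on the grip's centre line at its middle. This is the side to push on.
- paddle_right: Right wooden half of the paddle's grip, the same size; origin on the grip's centre line at its middle.
- cup: White espresso cup, 68 mm across and 62 mm high with a small handle, loose on the drip tray under the spouts; its rim is 99 mm above the worktop, 33 mm below the spouts. Origin at the centre of its underside, z up. Leave it alone.
- saucer: Loose patterned saucer, 150 mm across, 19 mm high, on the worktop to the right in front of the machine. Origin at the centre of its underside. Leave it alone.
- coffee_jar: Loose tall glass jar of coffee with a white lid, 64 mm across, 169 mm high, at the left of the machine. Origin at the centre of its underside. Leave it alone.
- small_tin: Loose small food tin, 58 mm across, 72 mm high, at the right of the machine. Origin at the centre of its underside. Leave it alone.

How it is judged (in metres and radians):
On the way, in this order (a step that is already met when the one before it is completed fails the run):
1. the filter holder is locked: its handle points straight out of the front, within 0.09 rad (5 degrees), the paddle still off (value of joint portafilter between 0.71 and 0.89 rad and value of joint paddle below 0.6 rad), for 0.2 s.
2. the brew paddle is fully over to the right (value of joint portafilter between 0.71 and 0.89 rad and value of joint paddle above 1.65 rad), for 0.2 s.
At the end, for the whole second after the job is handed in: The filter holder's joint reads 0.80 +- 0.09 rad (handle within 5 degrees of straight out), the paddle's joint reads over 1.65 rad (within 0.15 rad of its right stop), the cup stands upright within 12 mm of where it stood, and the saucer, jar and tin within 20 mm (all of step 2 and angle between cup's own z axis and vertical below 0.1 rad and distance of cup from where it was at the start of the episode below 0.012 m and linear speed of cup below 0.02 m/s and distance of each of saucer, coffee_jar, small_tin from where it was at the start of the episode below 0.02 m); the robot touches nothing.
It fails at once if the filter holder is over-tightened: turned more than 0.14 rad (8 degrees) past straight out (value of joint portafilter above 0.94 rad).
It fails at once if the paddle is opened (past 0.6 rad) while the filter holder is not locked: hot water would spray (value of joint paddle above 0.6 rad and not (value of joint portafilter between 0.71 and 0.89 rad)).
It fails at once if the handle or the paddle is gripped: fingers press on both its halves at once instead of pushing one side ((contact force between the fingers and handle_left above 1 N and contact force between the fingers and handle_right above 1 N) or (contact force between the fingers and paddle_left above 1 N and contact force between the fingers and paddle_right above 1 N)).
It fails at once if the cup is knocked, tipped or lifted (distance of cup from where it was at the start of the episode above 0.012 m or angle between cup's own z axis and vertical above 0.2 rad).
It fails at once if the saucer, jar or tin is knocked, carried or lifted (distance of any of saucer, coffee_jar, small_tin from where it was at the start of the episode above 0.02 m).
It also fails if it takes over 72 s, if anything falls off the work surface, if the arm or the gripper's body presses on something with over 40 N, if the wrist force passes 120 N, or if a joint passes its speed limit or range.

### The arm

A 6-joint arm with a two-finger parallel gripper is mounted at the origin on a cart in front of the work surface, level with it; the furniture and walls round the work are solid. World frame = base frame: x ahead of the robot, y to its left, z up, the work surface at z = 0. Lengths are in mm, angles in rad, forces in N, time in s.
With the tool pointing down it reaches from about 300 to 775 mm from the base axis. Payload 14.6 kg.
Tool frame: the origin (TCP) lies on the centre line of the jaws, within the pads' length; the fingertips stand 19 mm ahead of it and the grasp point (between the pads) is the TCP (bot.tip_reach is the distance from the TCP to the fingertips, in mm); z points along the fingers, y is the line along which they close (so a half turn about z gives the same grasp; the last joint's range is limited). The gripper opens to 85 mm and grips with 20 to 120 N. Pads are 22 mm wide; open, the fingers measure 114 mm over their backs; the gripper's body (76 mm by 85 mm) begins 54 mm behind the grasp point. The pads swing forward as they close: fully open they stand 13 mm farther back than shut.
Start: joints at [-0.067, 0.3, 1.521, -0, 1.321, -0.067], TCP at [549.991, -0.002, 250.281] pointing down, gripper open.
Joint ranges: [-3.03, 3.03], [-0.79, 2.21], [0.23, 2.52], [-1.04, 4.18], [0, 3.07], [-2.55, 2.55]. Speed limits (rad/s): [2.22, 2.22, 2.57, 3.14, 3.14, 3.14].

### API

Orientations are given as a unit quaternion [w, x, y, z].
In Python, from rig import bot gives the robot as it stands. Calls block until the motion is done:
- bot.move_to(position, orientation): joint-space move of the TCP to a pose.
- bot.servo_line(position, attitude=None, speed=150, until_force=None): straight line of the TCP; attitude=None keeps the orientation; speed is the mean speed in mm/s. With until_force (N) it stops when the force on the tool has changed by that much, and returns True; else False.
- bot.move_joints(angles): joint-space move.
- bot.move_gripper(opening, grip_force=None): finger opening in mm; grip_force is the grip in N (None keeps the last); returns when the fingers have stopped.
- bot.dwell(seconds).
- bot.ik(position, orientation): joint angles nearest the present ones, or None.
- bot.read_state(): the state.
- bot.read_camera(name): name is "side" or "top" or "wrist"; returns a dict with "image" (400x640x3 uint8, blue, green, red), "depth" (400x640 float32, mm along the optical axis (not along the pixel's ray), 0 where there is no reading), "fovy" (degrees; the focal length in pixels is half the picture's height over the tangent of half this angle, whatever the lens; pixels are square), "cx", "cy" (the principal point, pixels), "k1" (the pictures are not rectified: a ray, as slopes to the right and down, at radius r is drawn at 1 + k1 r^2 times it, then the intrinsics apply), "eye" and "attitude" of the camera in the world; the wrist camera has in their place "mount" (4x4, takes a point from camera to tool coordinates, whose origin is the TCP and whose axes are the flange's). Camera axes: x right, y down, z forward; pixel columns grow to the right and rows downward; lengths in mm; the calibration is good to about 2 mm. A picture is of the moment at which its call begins: read the wrist's pose just before it.
A pose or a line that the arm cannot do raises bot.MotionError and nothing moves.
- bot.finish_job(): hands the job in; it is judged then, once.
The state is a dict: "clock": time; "joint_positions": joint angles; "qvel": joint speeds; "effort": joint torques, N m; "ee_pos": TCP position; "tool_rot": TCP orientation; "ft_force": force on the tool from outside, world axes, zero at the start; "moment": the same for the moment, N m; "grip_width": finger opening in mm; "grip_force": force on a finger pad.
Only numpy, scipy, OpenCV 4.12 (cv2) and the standard library are available. Lean on these libraries where they do the work, as an engineer would, in place of code of your own. Each camera call takes 0.05 s, during which the arm holds its last target. There are 200 camera calls.

## Working session

There is one attempt and no reset: what is moved stays moved. The work goes in short steps, each a Python script; the robot and the scene stay as the last script left them, time stands still between calls to the robot, and variables do not carry over. Pictures are saved under pics/ and viewed, at most 10 in all, crops included, and the job is handed in when it is done.

```bash
mkdir -p pics; cat > h.py <<'E'
import numpy as np, cv2
from scipy.spatial.transform import Rotation as R
from rig import bot
def rot(q): return R.from_quat(np.roll(q,-1)).as_matrix()
def K(c):
    f=200/np.tan(np.radians(c["fovy"])/2); return f
def cloud(c):
    f=K(c); v,u=np.mgrid[0:400,0:640]
    p=np.stack([(u-c["cx"])/f,(v-c["cy"])/f],-1).astype(float); s=p.copy()
    for _ in range(15): s=p/(1+c["k1"]*(s**2).sum(-1,keepdims=True))
    d=c["depth"][...,None]
    P=np.concatenate([s*d,d],-1)
    W=P@rot(c["attitude"]).T+np.array(c["eye"])
    W[c["depth"]<=0]=np.nan
    return W
E
python3 - <<'E'
from h import *
import pickle
for n in("top","side"):
    c=bot.read_camera(n); cv2.imwrite(f"pics/{n}0.png",c["image"]); np.save(n+"_c.npy",cloud(c)); pickle.dump(c,open(n+".pkl","wb"))
    print(n,c["eye"],c["attitude"],c["fovy"],c["k1"])
E
```

```text
top [ 439.06720717  122.77175791 1288.31121695] [ 0.03372315 -0.69618589  0.71632604 -0.03263384] 49.30944502632552 -0.06846321403864448
side [-16.08288137 818.23196432 859.88680154] [ 0.14330114 -0.29602713  0.84683544 -0.41797424] 49.35956815716284 -0.08937598398199831
```

View pics/top0.png

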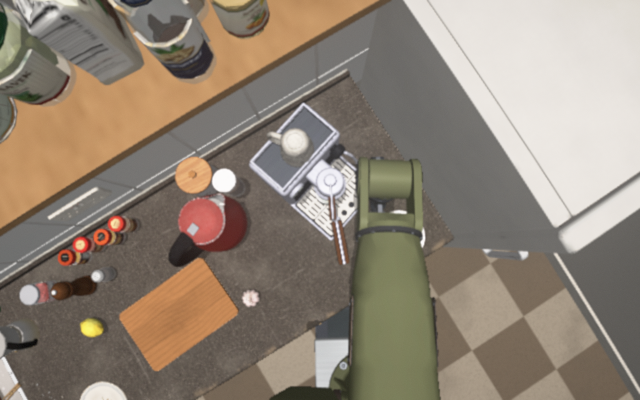

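View pics/side0.png

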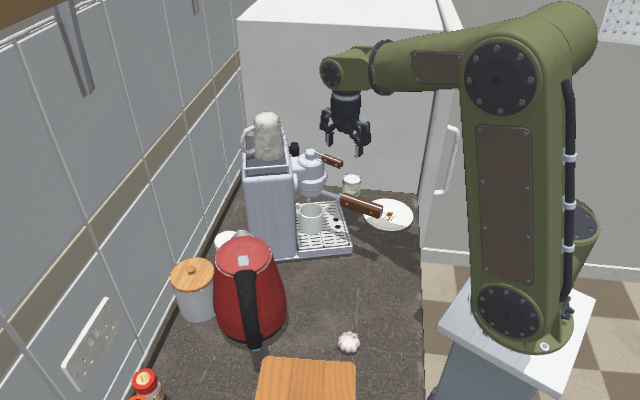

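```bash
python3 - <<'E'
from h import *
W=np.load("top_c.npy"); S=np.load("side_c.npy")
for n,C,pts in(("top",W,[(330,181),(340,235),(343,258),(337,213),(295,142),(303,105),(250,162),(338,132),(286,192),(335,237),(355,215),(224,181),(335,155)]),("side",S,[(310,155),(325,159),(340,163),(345,199),(375,210),(390,213),(351,181),(311,212)])):
    for u,v in pts: print(n,u,v,np.round(C[v,u]))
a=cv2.imread("pics/top0.png")[80:290,220:440]; b=cv2.imread("pics/side0.png")[100:270,230:430]
cv2.imwrite("pics/a.png",cv2.resize(a,None,fx=2.8,fy=2.8,interpolation=2)); cv2.imwrite("pics/b.png",cv2.resize(b,None,fx=3.5,fy=3.5,interpolation=2))
E
```

```text
top 330 181 [573. 105. 285.]
top 340 235 [448.  82. 182.]
top 343 258 [390.  76. 183.]
top 337 213 [513.  83.  35.]
top 295 142 [645. 178. 386.]
top 303 105 [749. 163. 307.]
top 250 162 [619. 286. 310.]
top 338 132 [692.  82. 273.]
top 286 192 [551. 208. 282.]
top 335 237 [444.  95. 183.]
top 355 215 [508.  29.   0.]
top 224 181 [597. 379. 169.]
top 335 155 [637.  91. 270.]
side 310 155 [567. 118. 283.]
side 325 159 [526. 110. 283.]
side 340 163 [489.  99. 282.]
side 345 199 [469.  99. 181.]
side 375 210 [386.  88. 181.]
side 390 213 [ 441. -108.   14.]
side 351 181 [ 585. -102.   72.]
side 311 212 [590.  88.  68.]
```

View pics/a.png

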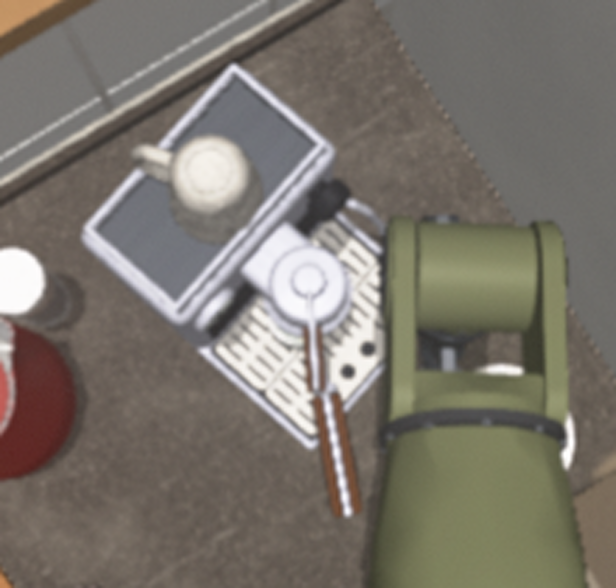

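View pics/b.png

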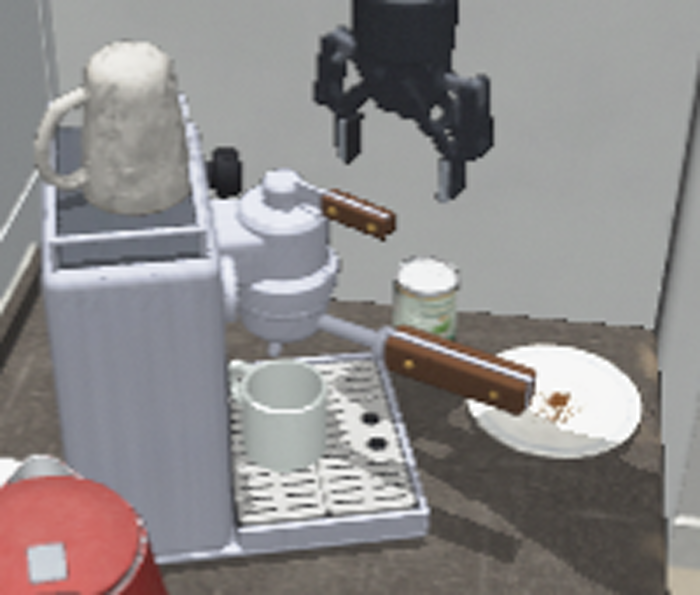

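```bash
python3 - <<'E'
from h import *
from scipy.optimize import least_squares
W=np.load("top_c.npy").reshape(-1,3); S=np.load("side_c.npy").reshape(-1,3)
T=pickle=None
def sel(C,z0,z1,c=(560,110),r=400):
    m=(C[:,2]>z0)&(C[:,2]<z1)&(np.hypot(C[:,0]-c[0],C[:,1]-c[1])<r); return C[m]
img=cv2.imread("pics/top0.png").reshape(-1,3).astype(int); notgreen=(img[:,1]-img[:,0]<12)
for n,C in(("top",W[notgreen]),("side",S)):
    P=sel(C,300,318,(650,180),200); r=cv2.minAreaRect(P[:,:2].astype(np.float32)); print(n,"body rim",len(P),r, np.median(P[:,2]))
    P=sel(C,267,277,(568,105),60); 
    r=cv2.minEnclosingCircle(P[:,:2].astype(np.float32)); print(" grouptop",len(P),r,np.median(P[:,2]))
    P=sel(C,175,190,(430,85),90); m=P[:,:2].mean(0); v=np.linalg.svd(P[:,:2]-m)[2][0]; t=(P[:,:2]-m)@v
    print(" handle",len(P),m,v,np.degrees(np.arctan2(v[1],v[0])),t.min(),t.max(),np.median(P[:,2]))
    P=sel(C,279,292,(515,105),45); m=P[:,:2].mean(0); v=np.linalg.svd(P[:,:2]-m)[2][0]; t=(P[:,:2]-m)@v
    print(" paddle",len(P),m,v,np.degrees(np.arctan2(v[1],v[0])),t.min(),t.max(),np.median(P[:,2]))
    P=sel(C,30,41,(530,90),170); r=cv2.minAreaRect(P[:,:2].astype(np.float32)); print(" tray",len(P),r,cv2.boxPoints(r).round())
    P=sel(C,281,292,(573,105),14); print(" knob",len(P),P.mean(0))
    for q,z,c in (("tin",72,(585,-102)),("jar",169,(597,379)),("saucer",14,(441,-108))):
        P=sel(C,z-9,z+5,c,80); print(" ",q,len(P),P[:,:2].min(0) if len(P) else 0,P[:,:2].max(0) if len(P) else 0)
E
```

```text
top body rim 795 ((677.4450073242188, 199.01654052734375), (328.87579345703125, 209.3418426513672), 40.48377990722656) 309.03684700732674
 grouptop 82 ((581.0159912109375, 117.62663269042969), 42.57141876220703) 267.8679234712979
 handle 260 [438.10818667  85.32061171] [-0.98892624 -0.14840784] -171.4653304235422 -69.09424496858942 63.93140138028673 181.64351903261252
 paddle 160 [513.92035408 103.45746292] [-0.99926039 -0.03845365] -177.7962250079492 -42.48668826674019 31.286286018821073 288.23214745368733
 tray 1548 ((561.9605712890625, 92.27177429199219), (156.89828491210938, 203.80502319335938), 46.92820739746094) [[434. 105.]
 [583. -35.]
 [690.  80.]
 [541. 219.]]
 knob 100 [573.39874191 105.5719129  285.81779486]
  tin 0 0 0
  jar 454 [520.65202736 347.50593882] [629.42339417 436.23038246]
  saucer 40 [ 404.15702987 -186.66003449] [518.2717801  -84.52108123]
side body rim 747 ((656.947021484375, 176.50527954101562), (391.45025634765625, 216.61851501464844), 44.02180480957031) 309.2081482253499
 grouptop 71 ((560.1611938476562, 128.8475799560547), 53.43941116333008) 271.3178788018739
 handle 421 [434.54648788  87.54592197] [-0.987351   -0.15854968] -170.87727528456057 -84.18145924975214 59.34514160801346 182.19619183147768
 paddle 173 [514.60264464 105.84214746] [-0.99938327 -0.03511511] -177.98763849794503 -44.360174102226395 32.042911455223084 287.0083818614612
 tray 1676 ((579.8746337890625, 109.82366943359375), (205.77761840820312, 212.35879516601562), 46.81622314453125) [[432. 107.]
 [587. -38.]
 [728. 112.]
 [573. 258.]]
 knob 51 [572.73986117 107.49869987 285.89019086]
  tin 200 [ 563.28502996 -143.71709461] [622.22450137 -83.12445144]
  jar 212 [595.08518515 350.65115088] [629.24757747 411.13717114]
  saucer 834 [ 369.35495824 -187.88287187] [513.21160421 -28.16505584]
```

```bash
cat >> h.py <<'E'
AX=np.array([573.3,106.5]); OUT=np.radians(226.9)
def quat(phi):
    c,s=np.cos(phi),np.sin(phi)
    return np.roll(R.from_matrix(np.array([[c,s,0],[s,-c,0],[0,0,-1.]])).as_quat(),1)
def pose(th,r,off,z,flip=0):
    "TCP beside a radial bar at world angle th: radius r, off mm clockwise of its centre line"
    u=np.array([np.cos(th),np.sin(th)]); t=np.array([-u[1],u[0]])
    return np.r_[AX+r*u-off*t,z], quat(th+np.pi/2+flip*np.pi)
def st():
    s=bot.read_state(); return round(s["clock"],1),np.round(s["ee_pos"],1),np.round(s["ft_force"],1)
E
python3 - <<'E'
from h import *
print(st(),bot.read_state()["tool_rot"],bot.tip_reach)
for f in(0,1):
  for a in ((np.radians(188.3),180,55,170),(OUT,180,25,170),(np.radians(182),75,50,292),(OUT+.9,75,20,292)):
    p,q=pose(*a,f); j=bot.ik(p,q); print(f,p.round(),None if j is None else np.round(j,2))
E
```

```text
(0.1, array([549.8,   0. , 249.8]), array([-0.2,  0.4, -0.2])) [-4.04453702e-04  7.07102554e-01  7.07110807e-01 -3.49441370e-04] 19.0
0 [387. 135. 170.] None
0 [432.  -8. 170.] [-0.1   0.13  1.93 -0.    1.08  2.22]
0 [497. 154. 292.] None
0 [565.  29. 292.] [-0.01  0.31  1.42 -0.    1.42  1.41]
1 [387. 135. 170.] [ 0.25  0.08  1.98 -0.    1.08  0.1 ]
1 [432.  -8. 170.] [-0.1   0.13  1.93 -0.    1.08 -0.92]
1 [497. 154. 292.] [ 0.23  0.2   1.55 -0.    1.39  0.2 ]
1 [565.  29. 292.] [-0.01  0.31  1.42 -0.    1.42 -1.73]
```

```bash
python3 - <<'E'
from h import *
bot.move_gripper(0)
bot.servo_line([500,0,370],speed=200)
th=np.radians(188.3)
p,q=pose(th,180,60,370,1); bot.move_to(p,q)
p[2]=170; bot.servo_line(p,speed=200)
print(st())
p,q=pose(th,180,16,170,1)
print(bot.servo_line(p,attitude=q,speed=25,until_force=2), st())
e=bot.read_state()["ee_pos"][:2]-AX; t=np.array([-np.sin(th),np.cos(th)]); print("off",-e@t,"r",e@[np.cos(th),np.sin(th)])
c=bot.read_camera("side"); cv2.imwrite("pics/c.png",cv2.resize(c["image"][80:270,230:450],None,fx=3,fy=3,interpolation=2))
E
```

```text
(3.6, array([387. , 139.8, 170.7]), array([-0.9, -0.1, -0.4]))
True (5.0, array([392.3,  99.8, 169.8]), array([1.5, 3.1, 0.4]))
off 19.541974772208846 r 180.07503812563036
```

View pics/c.png

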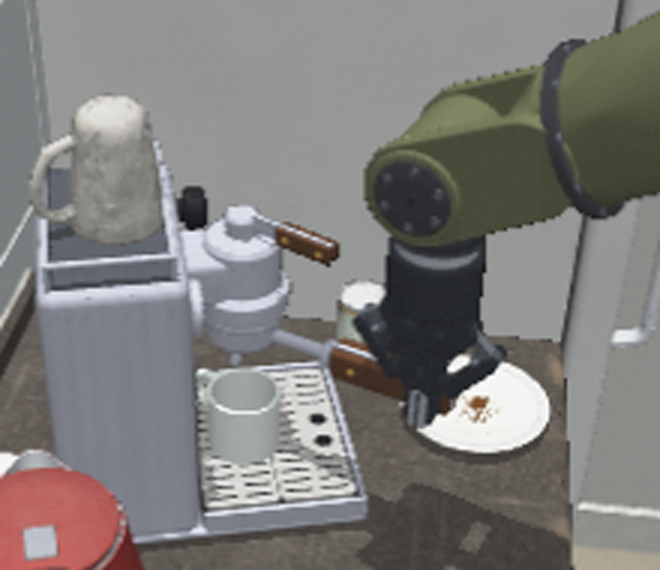

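The closed fingers stand against the left face of the wooden handle, near its outer end (crop px 420,395). The cup, jar and saucer are clear. Next I push along the arc to just short of straight out and measure.

```bash
cat >> h.py <<'E'
def bar(z0,z1,r0,r1,th,C,half=25):
    "angle of a bar about AX from cloud points near world angle th"
    P=C.reshape(-1,3); d=P[:,:2]-AX; u=np.array([np.cos(th),np.sin(th)]); a=d@u; b=d@[-u[1],u[0]]
    m=(P[:,2]>z0)&(P[:,2]<z1)&(a>r0)&(a<r1)&(abs(b)<half)
    d=d[m]; mm=d.mean(0); v=np.linalg.svd(d-mm)[2][0]; v*=np.sign(v@u)
    return m.sum(), np.degrees(np.arctan2(mm[1],mm[0]))%360, np.degrees(np.arctan2(v[1],v[0]))%360
E
python3 - <<'E'
from h import *
th0=np.radians(190)
for th in np.linspace(th0,OUT-.08,6)[1:]:
    p,q=pose(th,178,21,170,1); bot.servo_line(p,attitude=q,speed=60)
    print(st())
for n in("top","side"):
    C=cloud(bot.read_camera(n)); print(n,bar(174,190,92,200,OUT-.08,C),bar(279,294,45,92,np.radians(182),C,15))
E
```

```text
(5.6, array([396.5,  76.3, 169.9]), array([-2.1,  2.2,  0.4]))
(6.1, array([401.2,  56.7, 170. ]), array([-1. ,  1. , -0.4]))
(6.6, array([407.8,  37.7, 170. ]), array([-1.8,  1.7, -0. ]))
(7.1, array([416.7,  19.5, 170. ]), array([-1.6,  1.8,  0.8]))
(7.5, array([427.4,   2.5, 170. ]), array([-1.4,  1.5,  0.5]))
top (np.int64(193), np.float64(223.64309177982034), np.float64(234.3059834234687)) (np.int64(134), np.float64(182.49390572153706), np.float64(181.87917115912313))
side (np.int64(209), np.float64(220.42986131427), np.float64(215.63107427377994)) (np.int64(124), np.float64(180.42284453643072), np.float64(183.8725091726557))
```

```bash
python3 - <<'E'
from h import *
th=OUT-.08
p,q=pose(th,190,75,170,1); bot.servo_line(p,attitude=q,speed=150)
for n in("top","side"):
    c=bot.read_camera(n); C=cloud(c); print(n,[bar(174,190,92,r,th,C,22) for r in(150,200)],bar(279,294,45,92,np.radians(182),C,15))
    cv2.imwrite(f"pics/d_{n}.png",cv2.resize(c["image"][80:290,220:440],None,fx=2.8,fy=2.8,interpolation=2))
E
```

```text
top [(np.int64(252), np.float64(222.55284180607572), np.float64(219.8937306290764)), (np.int64(474), np.float64(222.46112349505748), np.float64(221.83584048053274))] (np.int64(134), np.float64(182.49202268441735), np.float64(181.80697421972218))
side [(np.int64(176), np.float64(220.87158892956035), np.float64(223.88562127238183)), (np.int64(202), np.float64(220.70257703908626), np.float64(219.3166316743643))] (np.int64(122), np.float64(180.57343705706697), np.float64(185.29707982582124))
```

View pics/d_side.png

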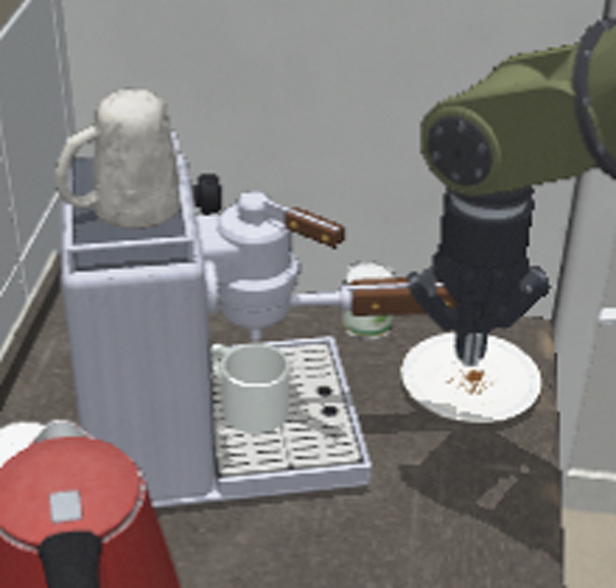

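```bash
python3 - <<'E'
from h import *
for th,o in((OUT-.08,30),(OUT-.08,22),(OUT-.04,21),(OUT,21)):
    p,q=pose(th,178,o,170,1); bot.servo_line(p,attitude=q,speed=50); print(st())
p,q=pose(OUT,190,80,170,1); bot.servo_line(p,attitude=q,speed=150)
p[2]=400; bot.servo_line(p,speed=200)
p,q=pose(np.radians(182),150,130,400,1); bot.move_to(p,q)   # out of the way, left
for n in("top","side"):
    c=bot.read_camera(n); C=cloud(c); print(n,[bar(174,190,92,r,OUT,C,22) for r in(150,200)],bar(279,294,45,92,np.radians(182),C,15))
    P=C.reshape(-1,3); P=P[(P[:,2]>30)&(P[:,2]<41)&(np.hypot(P[:,0]-530,P[:,1]-90)<170)]
    r=cv2.minAreaRect(P[:,:2].astype(np.float32)); print(r)
    cv2.imwrite(f"pics/e_{n}.png",cv2.resize(c["image"][80:290,220:440],None,fx=2.8,fy=2.8,interpolation=2))
print(st())
E
```

```text
(9.3, array([421.3,   9. , 170. ]), array([-0.8, -0. , -0.6]))
(9.7, array([427. ,   2.8, 170. ]), array([-0.1,  1.9, -0.2]))
(10.0, array([431.6,  -3.5, 169.9]), array([-1.9, -0.2,  0.8]))
(10.3, array([436.2,  -9. , 169.9]), array([-2.4,  1. ,  0.4]))
top [(np.int64(250), np.float64(227.0031455499575), np.float64(227.36353664600242)), (np.int64(472), np.float64(226.93174117385198), np.float64(226.74699345721768))] (np.int64(136), np.float64(182.5368807775936), np.float64(181.8910421137899))
((573.55517578125, 104.40606689453125), (190.2838592529297, 204.22085571289062), 46.99846649169922)
side [(np.int64(189), np.float64(225.55667843438113), np.float64(225.7484502198553)), (np.int64(353), np.float64(225.762024302472), np.float64(226.56649293108148))] (np.int64(47), np.float64(180.75757981096166), np.float64(209.39531721832256))
((579.6090087890625, 108.63009643554688), (204.36285400390625, 210.4250946044922), 46.90757751464844)
(13.4, array([419. , 230.5, 400.1]), array([1.6, 0.3, 0.3]))
```

View pics/e_top.png

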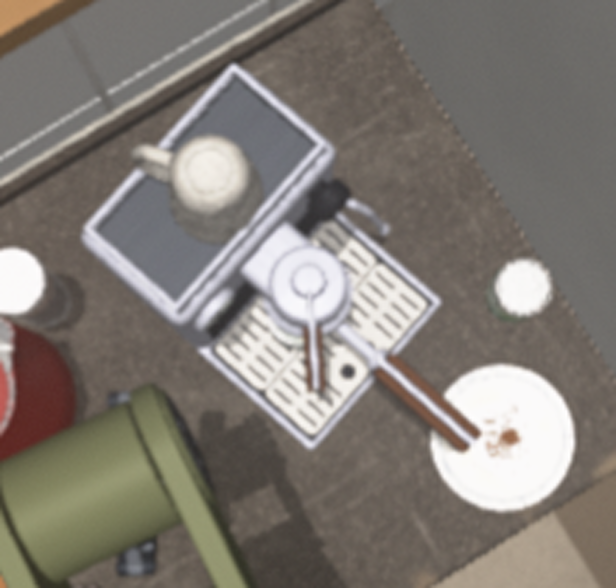

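The handle now points straight out: 226.8° measured against the machine's 226.9°. The paddle still reads about 182°, so it is off. Next is the paddle.

```bash
python3 - <<'E'
from h import *
t0=np.radians(182); r=74; z=294
p,q=pose(t0,r,55,400,1); bot.move_to(p,q)
p[2]=z; bot.servo_line(p,speed=150)
p,q=pose(t0,r,10,z,1); print(bot.servo_line(p,attitude=q,speed=25,until_force=2),st())
e=bot.read_state()["ee_pos"][:2]-AX; off=-e@[-np.sin(t0),np.cos(t0)]; print("off",off)
off=min(max(off,13),19)
for th in np.linspace(t0,OUT+.9,11)[1:]:
    p,q=pose(th,r,off,z,1); hit=bot.servo_line(p,attitude=q,speed=50,until_force=12); print(hit,st())
    if hit: break
e=bot.read_state()["ee_pos"][:2]-AX; a=np.arctan2(e[1],e[0])%(2*np.pi)+np.arcsin(off/np.hypot(*e)); print("paddle est",a-OUT+.9)
E
```

```text
True (16.1, array([498.7, 118.9, 293.6]), array([ 0.1, -0.9,  0.1]))
off 14.957356015061443
False (16.6, array([497.8, 106.2, 293.9]), array([0.3, 0.4, 0.1]))
False (17.0, array([499. ,  93.7, 294. ]), array([ 0.1, -0.4, -0. ]))
False (17.4, array([502.1,  81.5, 294. ]), array([ 0.4,  0.4, -0. ]))
False (17.8, array([507.3,  70. , 294. ]), array([-0.6,  0.8, -0.3]))
False (18.2, array([514.4,  59.4, 294. ]), array([0.6, 0.2, 1. ]))
False (18.6, array([523.1,  50.2, 294. ]), array([ 0.4,  0.1, -0.3]))
False (19.0, array([533.2,  42.6, 293.9]), array([-0.4, -0.4,  0.3]))
False (19.4, array([544.5,  36.8, 294. ]), array([-0.1,  0.7,  0.2]))
False (19.8, array([556.6,  33. , 293.9]), array([ 0.1, -0. , -0.3]))
False (20.2, array([569.2,  31.3, 294. ]), array([0.3, 0.2, 0.3]))
paddle est 1.797340766773023
```

```bash
python3 - <<'E'
from h import *
c=bot.read_camera("side"); C=cloud(c)
cv2.imwrite("pics/f.png",cv2.resize(c["image"][80:290,220:440],None,fx=2.8,fy=2.8,interpolation=2))
print(bar(174,190,92,200,OUT,C,22))
E
```

```text
(np.int64(357), np.float64(225.76305485445786), np.float64(226.54171883695537))
```

View pics/f.png

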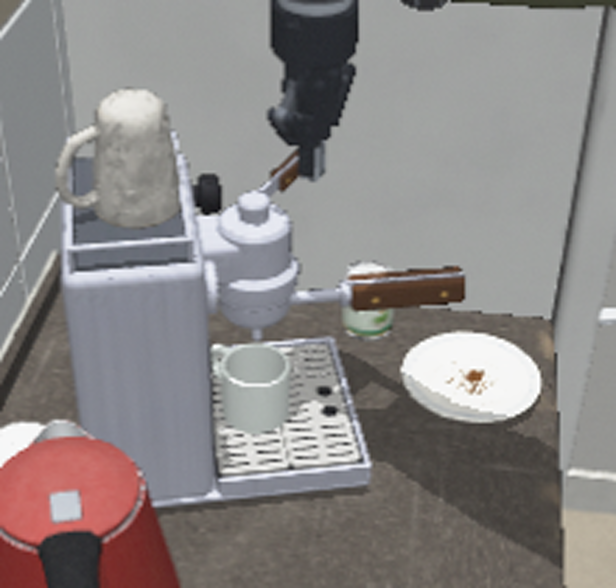

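The paddle has swung to the right with the fingers behind it. I press gently on to the stop, back off and check.

```bash
python3 - <<'E'
from h import *
p,q=pose(OUT+.97,74,14,294,1); print(bot.servo_line(p,attitude=q,speed=20,until_force=8),st())
p,q=pose(OUT+.9,80,55,294,1); bot.servo_line(p,attitude=q,speed=100)
p[2]=400; bot.servo_line(p,speed=150)
p,q=pose(np.radians(182),150,130,400,1); bot.move_to(p,q); bot.dwell(.5)
for n in("top","side"):
    c=bot.read_camera(n); C=cloud(c)
    a=bar(174,190,92,200,OUT,C,22)
    b=bar(279,294,45,92,OUT+.9,C,20); print(n,a,b,"pf",np.radians(a[1])-OUT+.8,"paddle",np.radians(b[1])-OUT+.9)
    cv2.imwrite(f"pics/g_{n}.png",cv2.resize(c["image"][80:290,220:440],None,fx=2.8,fy=2.8,interpolation=2))
print(st())
E
```

```text
True (20.4, array([569.6,  31.1, 293.7]), array([-4.1, -0.7,  3.4]))
top (np.int64(474), np.float64(226.8985071408761), np.float64(226.6944870083264)) (np.int64(146), np.float64(279.8543450352996), np.float64(279.61563167822214)) pf 0.7999739446930192 paddle 1.8242276741030912
side (np.int64(350), np.float64(225.76491111568632), np.float64(226.4377982595723)) (np.int64(6), np.float64(281.09596296224277), np.float64(355.97210325429523)) pf 0.7801889616659372 paddle 1.8458979949800352
(24.3, array([418.9, 231.2, 400. ]), array([-0.1,  0.2,  0.1]))
```

View pics/g_top.png

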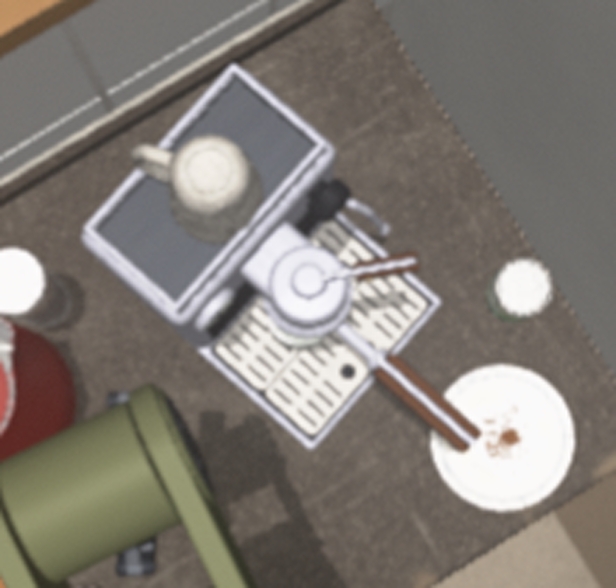

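The paddle is at its right stop (crop px 410,262) and the handle is straight out (px 465,440). Nothing else has moved, so I hand in.

```bash
python3 -c "
from rig import bot
print(bot.finish_job())"
```

```text
the job is handed in; nothing more can be done
None
```

I handed the job in at about 24 s: the handle is locked straight out (about 0.80 rad), the paddle is at its right stop (about 1.8 rad), and the cup, saucer, jar and tin look unmoved in the pictures; the hand-in call gave no verdict.

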